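Fold the walnut recipe stand flat

TASK

Fold the dark walnut recipe stand, the one with the orange tab, down flat. Its ratchet only lets the board rise, so take the tab, lift the board past the top notch until the brass pawl tips out of the teeth, then lower it gently all the way by hand without dropping it, and let go; leave the white stand as it is.

Things in the scene. Friction and masses are not known exactly. Their poses are not given: they have to be found in the camera images.
- walnut_stand_tab (a point): Centre of the orange pull tab at the middle of the walnut board's free edge, 205 mm from the hinge line along the board and 4 mm above the hinge plane: pinch here. Tab 20 mm wide along the hinge line, 14 thick, 75 long (ends 30 mm beyond this point; board edge 45 mm inward); clear all round. Axes: x along board from hinge, y hinge line, z out of the face. It turns between pads closed along y.
- walnut_stand_hinge (a point): Middle of the walnut stand's hinge line, 45 mm above the worktop, at the stand's edge nearer the robot; the stand does not move. Axes: x level from the hinge towards the free edge (where the board points when flat), y along the hinge line, z up. Board dark walnut, 150 x 150 x 8 mm. A toothed steel cheek and brass pawl at the hinge's -y end need no touch.
- walnut_stand_board (a joint): Board angle, rad: 0 flat (tab centre 49 mm above worktop), growing as the free edge rises; stop at 1.43. Starts propped in a notch near 0.22, 0.39 or 0.57; top notch 0.75. Released below there, it drops to the last notch passed. Beyond, a cam tips the pawl out by 1.08 to 1.2 and it stays out: the board can go fully down. Board 0.3 kg; lifting takes 2 to 3 N at the tab; let go below 0.9, it falls.
- white_stand_tab (a point): Centre of the grey pull tab of the other stand, painted white, otherwise built the same, beside the walnut one with its board propped in a notch. It must stay as it is.

How it is judged:
By the outcome, as a careful person would: the job done as asked, in the order asked, and still so for the second after the job is handed in, with the robot touching nothing.
It also fails if it takes over 48 s, if anything falls off the work surface, if the arm or the gripper's body presses on something with over 40 N, if the wrist force passes 120 N, or if a joint passes its speed limit or range.

ROBOT

A 7-joint arm with a two-finger parallel gripper is mounted at the origin on a cart in front of the work surface, level with it; the furniture and walls round the work are solid. World frame = base frame: x ahead of the robot, y to its left, z up, the work surface at z = 0. Lengths are in m, angles in rad, forces in N, time in s.
With the tool pointing down it reaches from about 0.4 to 0.85 m from the base axis. Payload 10.4 kg.
Tool frame: the origin (TCP) lies where the fingers leave the gripper's body, on its centre line; the fingertips stand 73 mm ahead of it and the grasp point (between the pads) lies 54 mm ahead of it; z points along the fingers, y is the line along which they close (so a half turn about z gives the same grasp; the last joint's range is limited). The gripper opens to 85 mm and grips with 20 to 120 N. Pads are 22 mm wide; open, the fingers measure 114 mm over their backs; the gripper's body (76 mm by 85 mm) begins 54 mm behind the grasp point. The pads swing forward as they close: fully open they stand 13 mm farther back than shut.
Start: joints at [1.136, 0.332, -0.065, 1.46, 0.022, 1.35, -0.088], TCP at [0.25, -0.573, 0.304] pointing down, gripper open.
Joint ranges: [-2.6, 2.6], [-0.5, 2.12], [-1.47, 1.34], [0.16, 2.42], [-1.27, 4.41], [0.06, 2.06], [-2.6, 2.6]. Speed limits (rad/s): [2.22, 2.22, 2.79, 2.79, 3.14, 3.14, 3.14].

INTERFACE

Orientations are given as a unit quaternion [x, y, z, w].
In Python, from workcell import manip, camera gives the robot as it stands. The module is installed in compiled form; this text tells all that it offers.
- The arm moves only by the shell command python3 -m creep 'ROWS' [OPENING] [FORCE]. ROWS is JSON, a list of rows, each a list of 2 entries, a list of its own where there are three numbers: the shift along the tool's x, y, z in mm, then the turn about the tool's z in rad. In form: [[[tx, ty, tz], twist], ...]. A call has 1 to 5 rows; each row is the pose to reach, as a shift and turn from the pose commanded when the call began, along the tool's axes at that moment; what a row does not reach only later rows make up. A row lasts 1/12 s, in which the tool goes at most 41.7 mm and 7.16 degrees, less where a joint would pass 70% of its speed; a pose out of reach is approached as far as the arm can. A call with a gripper value outside its range is refused whole. OPENING is the opening, from 0 (shut) to 1 (fully open), set as the call begins (- or left out, the last holds). The fingers move at their own pace and stop on an object; FORCE is the grip in N (left out, the last holds). Time passes only in rows, so rows that repeat a pose let the fingers close. It gives the time, the measured TCP pose, the force, the opening and the grip force at its end, in the units of the state.
- manip.get_obs(): the state, without advancing time (a new reading comes with each control period).
- camera(name): name is "scene" or "top" or "wrist"; returns a dict with "pixels" (384x512x3 uint8, red, green, blue), "z_map" (384x512 float32, m along the optical axis (not along the pixel's ray), 0 where there is no reading), "fx", "fy", "cx", "cy" (pixels), "distortion" ([k1, k2, p1, p2, k3] as OpenCV has them; the pictures are not rectified), "extrinsics" (4x4, takes a point from world to camera coordinates). Camera axes: x right, y down, z forward; pixel columns grow to the right and rows downward; lengths in m; the calibration is good to about 2 mm. A picture is of the moment at which its call begins.
- manip.hand_in(): hands the job in; it is judged then, once.
The state is a dict: "clock": time; "joint_pos": joint angles; "joint_velocities": joint speeds; "tau": joint torques, N m; "position": TCP position; "ee_rot": TCP orientation; "ft_force": force on the tool from outside, world axes, zero at the start; "torque": the same for the moment, N m; "grip_width": opening from 0.0 (shut) to 1.0 (fully open); "grasp_force": force on a finger pad.
Only numpy, scipy, OpenCV 4.12 (cv2) and the standard library are available. Lean on these libraries where they do the work, as an engineer would, in place of code of your own. Each camera call takes 0.05 s, during which the arm holds its last target. There are 200 camera calls.

## Working session

There is one attempt and no reset: what is moved stays moved. The work goes in short steps, Python scripts to look and compute and a shell command to move; the robot and the scene stay as the last step left them, time stands still between calls to the robot, and variables do not carry over. Pictures are saved under pics/ and viewed, at most 10 in all, crops included, and the job is handed in when it is done.

```bash
mkdir -p pics; cat > h.py <<'E'
import numpy as np, cv2
from workcell import manip, camera
def K(c): return np.array([[c["fx"],0,c["cx"]],[0,c["fy"],c["cy"]],[0,0,1.]])
def pts(c,mask):
    v,u=np.nonzero(mask&(c["z_map"]>0)); z=c["z_map"][v,u]
    n=cv2.undistortPoints(np.stack([u,v],1).astype(float).reshape(-1,1,2),K(c),np.array(c["distortion"])).reshape(-1,2)
    p=np.c_[n*z[:,None],z]; E=np.array(c["extrinsics"]); return (p-E[:3,3])@E[:3,:3]
E
python3 - <<'E'
from h import *
a=camera("scene");b=camera("top")
cv2.imwrite("pics/a.png",np.vstack([a["pixels"],b["pixels"]])[:,:,::-1][::1].copy()[:768])
im=np.hstack([a["pixels"],b["pixels"]])[:,:,::-1]; cv2.imwrite("pics/a.png",cv2.resize(im,(800,300),interpolation=cv2.INTER_AREA))
for n,c in(("s",a),("t",b)):
    hsv=cv2.cvtColor(c["pixels"],cv2.COLOR_RGB2HSV)
    m=(hsv[...,0]>4)&(hsv[...,0]<20)&(hsv[...,1]>190)&(hsv[...,2]>150)
    k,l,s,ce=cv2.connectedComponentsWithStats(m.astype(np.uint8))
    for i in range(1,k):
        if s[i,4]>15:
            p=pts(c,l==i); print(n,s[i],ce[i].round(),np.median(p,0).round(3),p.min(0).round(3),p.max(0).round(3))
print(manip.get_obs())
E
```

```text
{'clock': 0.1, 'joint_pos': array([ 1.13638837,  0.33279595, -0.06469123,  1.46087921,  0.02158902,
        1.34988694, -0.08851075]), 'joint_velocities': array([-0.00099251, -0.00310891, -0.00068524, -0.00258343, -0.00051419,
        0.0025881 , -0.00164267]), 'tau': array([ 2.59535700e-03, -6.26753640e+01,  4.96965798e-02, -3.92428172e+01,
        1.62715476e-02,  7.04951628e-03, -7.23620587e-06]), 'position': array([ 0.25006587, -0.57252135,  0.3031929 ]), 'ee_rot': array([ 9.78876547e-01,  2.04451216e-01, -1.54873594e-04, -6.18188984e-04]), 'ft_force': array([-0.171322  , -0.94179919, -0.42226042]), 'torque': array([ 0.02324891, -0.01869862, -0.00209186]), 'grasp_force': 0.0, 'grip_width': 1.0023683681388387}
```

View pics/a.png

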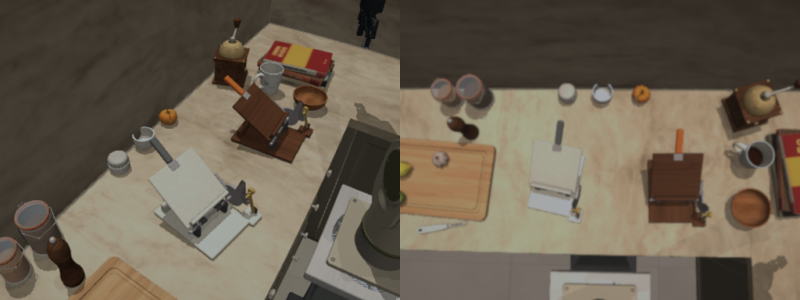

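The scene view (left) shows the walnut stand behind the white one. In the top view (right) its orange tab is near native pixel (358,184) and the white stand's grey tab near (204,172). Next I measure both by colour.

```bash
python3 - <<'E'
from h import *
for n,(u,v) in(("scene",(301,109)),("top",(358,184))):
    c=camera(n); hsv=cv2.cvtColor(c["pixels"],cv2.COLOR_RGB2HSV)
    w=np.zeros(hsv.shape[:2],bool); w[v-40:v+40,u-40:u+40]=1
    print(n,hsv[v,u],np.array(c["extrinsics"]).round(3).tolist())
    m=w&(abs(hsv[...,0].astype(int)-9)<5)&(hsv[...,1]>185)&(hsv[...,2]>110)
    k,l,s,ce=cv2.connectedComponentsWithStats(m.astype(np.uint8))
    i=1+s[1:,4].argmax(); p=pts(c,l==i); print(s[i],ce[i].round(),len(p),np.median(p,0).round(4),p.min(0).round(3),p.max(0).round(3))
    if n=="top":
        cen=p.mean(0)
        d=np.linalg.svd(p-cen)[2][0] if len(p)<2000 else 0
        print("tab axis",d)
        q=pts(c,np.ones_like(w))
        dk=pts(c,(hsv[...,2]<110))
        sel=dk[(abs(dk[:,:2]-(cen[:2]-[0.12,0])).max(1)<0.12)&(dk[:,2]>0.05)&(dk[:,2]<.25)]
        best=None
        rng=np.random.default_rng(0)
        for _ in range(500):
            a=sel[rng.choice(len(sel),3,False)]; nn=np.cross(a[1]-a[0],a[2]-a[0]); nn/=np.linalg.norm(nn)+1e-12
            inl=abs((sel-a[0])@nn)<.003
            if best is None or inl.sum()>best.sum(): best=inl
        P=sel[best]; nn=np.linalg.svd(P-P.mean(0),full_matrices=False)[2][2]; nn*=np.sign(nn[2])
        print("board",len(P),P.mean(0).round(4),nn.round(4),"tilt",np.arccos(nn[2]),"x dir yaw",np.arctan2(-nn[1],-nn[0]),P.min(0),P.max(0))
        xy=np.array([P[:,:2].T]).squeeze(); r=cv2.minAreaRect((P[:,:2]).astype(np.float32)); print(r)
    x,y,ww,h=s[i,:4]; cv2.imwrite(f"pics/c_{n}.png",cv2.resize(c["pixels"][max(0,v-60):v+110,u-90:u+90,::-1],None,fx=3,fy=3))
E
```

```text
scene [ 13 188 159] [[-0.853, -0.521, -0.003, 0.456], [-0.357, 0.588, -0.726, 0.244], [0.38, -0.618, -0.688, 0.841], [0.0, 0.0, 0.0, 1.0]]
[287  97  25  24 165] [299. 108.] 165 [ 0.5479 -0.2227  0.1579] [ 0.514 -0.442  0.007] [ 0.675 -0.213  0.177]
top [ 11 189 162] [[0.018, -0.999, -0.029, 0.001], [-0.985, -0.012, -0.17, 0.54], [0.17, 0.031, -0.985, 1.016], [0.0, 0.0, 0.0, 1.0]]
[354 167   7  28 141] [357. 181.] 140 [ 0.545  -0.2244  0.161 ] [ 0.518 -0.23   0.141] [ 0.573 -0.219  0.18 ]
tab axis [-0.84663565 -0.01503699 -0.53196049]
board 3183 [ 0.4537 -0.2274  0.0998] [-0.5286 -0.0077  0.8488] tilt 0.5570544794371054 x dir yaw 0.01465223928477172 [ 0.37232061 -0.3089363   0.05005827] [ 0.51588855 -0.15112949  0.13958819]
((0.44311338663101196, -0.23022422194480896), (0.14460738003253937, 0.15550623834133148), 1.1493972539901733)
```

View pics/c_top.png

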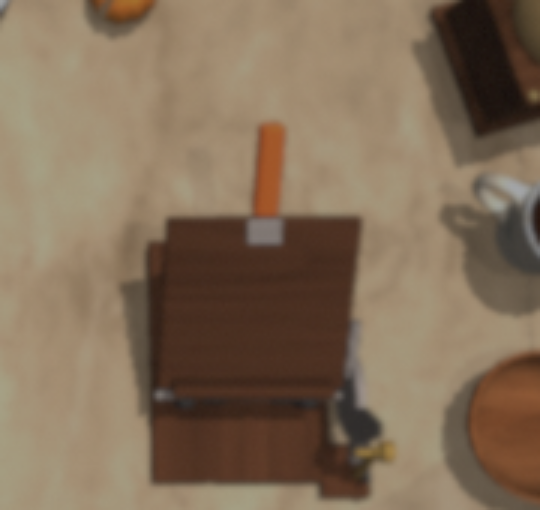

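Measurements agree with the geometry: board angle is about 0.56 rad, the hinge is at about (0.385, -0.224, 0.045) and the tab centre at about (0.555, -0.224, 0.159). Now I move above the tab and twist to line up.

```bash
python3 -m creep '[[[30,-14,-15],0.1],[[65,-30,-30],0.2],[[100,-47,-30],0.3],[[135,-63,-30],0.397],[[170,-80,-30],0.397]]' 1 25
python3 - <<'E'
from h import *
from scipy.spatial.transform import Rotation as R
o=manip.get_obs(); r=R.from_quat(o["ee_rot"]); t=np.array([.555,-.224,.345])
print(o["position"],r.as_matrix().round(3),(r.inv().apply(t-o["position"])*1000).round(1))
E
```

```text
clock: 0.62
position: [0.3749, -0.4299, 0.3342]
ee_rot: [1.0, 0.004, 0.0, 0.0]
ft_force: [1.0, -1.2, -0.3]
grip_width: 1.004
grasp_force: 0.0
[ 0.3748807  -0.42994393  0.33416984] [[ 1.     0.008  0.   ]
 [ 0.008 -1.    -0.001]
 [ 0.     0.001 -1.   ]] [ 181.8 -204.5  -10.9]
```

```bash
python3 -m creep '[[[25,-28,-10],0],[[50,-56,-10],0],[[75,-84,-10],0],[[100,-112,-10],0],[[125,-140,-10],0]]' >/dev/null
python3 -m creep '[[[27,-31,0],0],[[54,-62,0],0],[[54,-62,0],0]]'
python3 - <<'E'
from h import *
from scipy.spatial.transform import Rotation as R
o=manip.get_obs(); r=R.from_quat(o["ee_rot"]); t=np.array([.555,-.224,.159])
print(o["position"],o["ee_rot"],(r.inv().apply(t-o["position"])*1000).round(1))
c=camera("wrist"); hsv=cv2.cvtColor(c["pixels"],cv2.COLOR_RGB2HSV)
m=(abs(hsv[...,0].astype(int)-11)<5)&(hsv[...,1]>175)&(hsv[...,2]>90)
k,l,s,ce=cv2.connectedComponentsWithStats(m.astype(np.uint8)); i=1+s[1:,4].argmax()
p=pts(c,l==i); print(s[i],ce[i],np.median(p,0).round(4),np.percentile(p,[2,98],axis=0).round(4),np.linalg.svd(p[::5]-p.mean(0),full_matrices=False)[2][0])
cv2.imwrite("pics/w1.png",c["pixels"][:,:,::-1])
E
```

```text
clock: 1.28
position: [0.5544, -0.2178, 0.3435]
ee_rot: [1.0, 0.013, 0.001, -0.002]
ft_force: [-0.4, 2.3, 0.5]
grip_width: 1.0
grasp_force: 0.0
[ 0.55438975 -0.21781492  0.34351847] [ 9.99912928e-01  1.29914131e-02  8.55686162e-04 -2.15092560e-03] [1.000e-01 7.000e+00 1.845e+02]
[260 202  19  17 111] [268.10810811 213.2972973 ] [ 0.5212 -0.2266  0.1447] [[ 0.5154 -0.2367  0.1398]
 [ 0.5358 -0.2182  0.1535]] [-0.36953483 -0.15274813 -0.91657625]
```

View pics/w1.png

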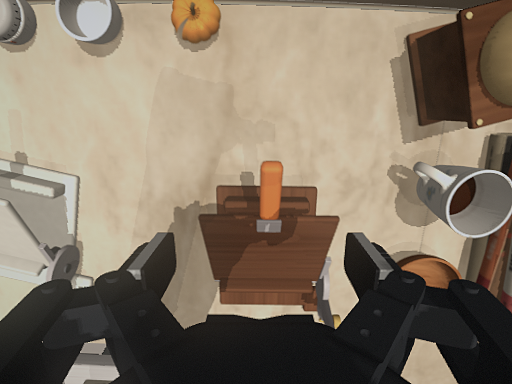

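The wrist view shows the tab at pixels (262-281, 160-220), slightly right of the finger centre (about 260), with the base's far edge behind it. I refine the tab position and check the base height.

```bash
python3 - <<'E'
from h import *
from scipy.spatial.transform import Rotation as R
o=manip.get_obs(); r=R.from_quat(o["ee_rot"])
c=camera("wrist"); hsv=cv2.cvtColor(c["pixels"],cv2.COLOR_RGB2HSV)
w=np.zeros(hsv.shape[:2],bool); w[155:222,255:288]=1
m=w&(hsv[...,0]<16)&(hsv[...,1]>165)&(hsv[...,2]>150)
p=pts(c,m); p=p[p[:,2]>.13]
print(len(p),p.mean(0),np.percentile(p,[2,50,98],axis=0).round(4),np.linalg.svd(p-p.mean(0),full_matrices=False)[2][0])
for x,y in((230,195),(305,195),(270,250),(267,186),(230,298),(270,190)):
    z=np.zeros_like(w); z[y-2:y+3,x-2:x+3]=1; print((x,y),np.median(pts(c,z),0).round(3),hsv[y,x])
t=np.array([.555,np.median(p[:,1]),.159]); print((r.inv().apply(t-o["position"])*1000).round(1))
E
```

```text
960 [ 0.54806547 -0.22714588  0.16171612] [[ 0.5176 -0.236   0.1429]
 [ 0.5487 -0.2271  0.1626]
 [ 0.5791 -0.2184  0.1769]] [-0.86218043 -0.01039882 -0.5064946 ]
(230, 195) [ 0.5   -0.18   0.019] [ 12 115  69]
(305, 195) [ 0.501 -0.289  0.013] [ 11 129 125]
(270, 250) [ 0.456 -0.236  0.1  ] [ 11 143  96]
(267, 186) [ 0.554 -0.228  0.167] [ 12 170 201]
(230, 298) [ 0.32  -0.178  0.012] [ 11 136 116]
(270, 190) [ 0.55  -0.231  0.164] [ 12 169 202]
[  2.4   5.9 184.5]
```

```bash
python3 -m creep '[[[2,6,35],0],[[2,6,70],0],[[2,6,105],0],[[2,6,130],0],[[2,6,130],0]]' 0.6 25
python3 -m creep '[[[0,0,0],0]]'
python3 - <<'E'
from h import *
o=manip.get_obs(); print(o["position"],o["ee_rot"],o["ft_force"],o["grip_width"])
c=camera("wrist"); hsv=cv2.cvtColor(c["pixels"],cv2.COLOR_RGB2HSV)
cv2.imwrite("pics/w2.png",c["pixels"][:,:,::-1])
E
```

```text
clock: 1.8
position: [0.5486, -0.2336, 0.2082]
ee_rot: [1.0, 0.006, -0.004, -0.001]
ft_force: [-0.9, 0.3, -1.0]
grip_width: 0.603
grasp_force: 0.0
clock: 1.88
position: [0.551, -0.2338, 0.2135]
ee_rot: [1.0, 0.007, -0.001, -0.0]
ft_force: [-0.2, -0.3, 0.1]
grip_width: 0.601
grasp_force: 0.0
[ 0.55098974 -0.23384868  0.21349468] [ 9.99978177e-01  6.50597832e-03 -1.13022728e-03 -2.02046559e-04] [-0.23684401 -0.29122268  0.06867936] 0.6008296062686765
```

View pics/w2.png

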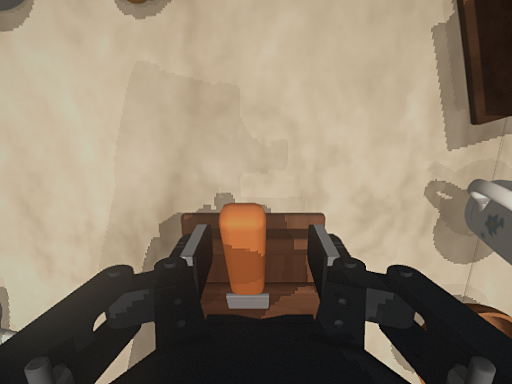

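The open fingers (columns 195 and 322) straddle the tab (column 243) with it about 6 mm left of centre. I correct that, let it settle and grip.

```bash
python3 -m creep '[[[4,-6,0],0],[[4,-6,0],0],[[4,-6,0],0],[[4,-6,0],0],[[4,-6,0],0]]'
python3 -m creep '[[[0,0,0],0],[[0,0,0],0],[[0,0,0],0],[[0,0,0],0],[[0,0,0],0]]' 0 25
```

```text
clock: 2.35
position: [0.5561, -0.2268, 0.2145]
ee_rot: [1.0, 0.007, 0.0, 0.0]
ft_force: [0.1, -0.0, 0.1]
grip_width: 0.598
grasp_force: 0.0
clock: 2.77
position: [0.556, -0.2264, 0.2139]
ee_rot: [1.0, 0.007, -0.0, -0.0]
ft_force: [-0.6, 0.7, 1.0]
grip_width: 0.229
grasp_force: 29.1
```

Gripped at 19.5 mm, as expected. I compute the arc offsets.

```bash
python3 - <<'E'
import numpy as np
f=lambda t:np.array([205*np.cos(t)-4*np.sin(t),-(205*np.sin(t)+4*np.cos(t))])
def go(ts,n=5):
    for i in range(0,len(ts)-1,n): print([ (round(ts[j],2),*(f(ts[j])-f(ts[i])).round(1)) for j in range(i+1,min(i+n,len(ts)-1)+1)])
go(np.linspace(.57,1.27,16)); go(np.linspace(1.27,0,41))
E
```

```text
[(np.float64(0.62), np.float64(-5.5), np.float64(-7.8)), (np.float64(0.66), np.float64(-11.4), np.float64(-15.4)), (np.float64(0.71), np.float64(-17.6), np.float64(-22.7)), (np.float64(0.76), np.float64(-24.1), np.float64(-29.6)), (np.float64(0.8), np.float64(-31.0), np.float64(-36.3))]
[(np.float64(0.85), np.float64(-7.2), np.float64(-6.3)), (np.float64(0.9), np.float64(-14.6), np.float64(-12.3)), (np.float64(0.94), np.float64(-22.3), np.float64(-18.0)), (np.float64(0.99), np.float64(-30.3), np.float64(-23.3)), (np.float64(1.04), np.float64(-38.5), np.float64(-28.2))]
[(np.float64(1.08), np.float64(-8.4), np.float64(-4.5)), (np.float64(1.13), np.float64(-17.1), np.float64(-8.6)), (np.float64(1.18), np.float64(-25.9), np.float64(-12.3)), (np.float64(1.22), np.float64(-34.9), np.float64(-15.6)), (np.float64(1.27), np.float64(-44.0), np.float64(-18.5))]
[(np.float64(1.24), np.float64(6.2), np.float64(1.9)), (np.float64(1.21), np.float64(12.4), np.float64(4.0)), (np.float64(1.17), np.float64(18.5), np.float64(6.3)), (np.float64(1.14), np.float64(24.5), np.float64(8.8)), (np.float64(1.11
[... 1272 characters left out ...]
38), np.float64(8.5), np.float64(17.6)), (np.float64(0.35), np.float64(10.9), np.float64(23.6)), (np.float64(0.32), np.float64(13.2), np.float64(29.7))]
[(np.float64(0.29), np.float64(2.1), np.float64(6.2)), (np.float64(0.25), np.float64(3.9), np.float64(12.4)), (np.float64(0.22), np.float64(5.6), np.float64(18.7)), (np.float64(0.19), np.float64(7.0), np.float64(25.1)), (np.float64(0.16), np.float64(8.3), np.float64(31.4))]
[(np.float64(0.13), np.float64(1.1), np.float64(6.4)), (np.float64(0.1), np.float64(1.9), np.float64(12.9)), (np.float64(0.06), np.float64(2.5), np.float64(19.4)), (np.float64(0.03), np.float64(3.0), np.float64(25.9)), (np.float64(0.0), np.float64(3.2), np.float64(32.4))]
```

```bash
python3 -m creep '[[[-5.5,0,-8],0],[[-11.5,0,-15.5],0],[[-17.5,0,-22.5],0],[[-24,0,-29.5],0],[[-31,0,-36.5],0]]'
python3 -m creep '[[[-7,0,-6.5],0],[[-14.5,0,-12.5],0],[[-22.5,0,-18],0],[[-30.5,0,-23.5],0],[[-38.5,0,-28],0]]'
```

```text
clock: 3.18
position: [0.5242, -0.2268, 0.251]
ee_rot: [1.0, 0.008, -0.0, -0.0]
ft_force: [0.8, 2.5, -3.3]
grip_width: 0.23
grasp_force: 29.8
clock: 3.6
position: [0.4859, -0.2274, 0.2792]
ee_rot: [1.0, 0.008, 0.0, -0.0]
ft_force: [3.2, 5.5, -1.7]
grip_width: 0.231
grasp_force: 31.6
```

```bash
python3 -m creep '[[[-8.5,0,-4.5],0],[[-17,-0.5,-8.5],0],[[-26,-0.5,-12.5],0],[[-35,-1,-15.5],0],[[-44,-1,-18.5],0]]'
python3 -m creep '[[[0,0,0],0],[[0,0,0],0]]'
python3 - <<'E'
from h import *
c=camera("wrist"); d=camera("scene")
im=np.hstack([c["pixels"],cv2.resize(d["pixels"][60:220,210:430],(528,384))])[:,:,::-1]
cv2.imwrite("pics/up.png",cv2.resize(im,(800,295),interpolation=cv2.INTER_AREA))
E
```

```text
clock: 4.02
position: [0.4418, -0.2278, 0.2979]
ee_rot: [1.0, 0.007, 0.001, 0.001]
ft_force: [3.1, 0.1, 0.7]
grip_width: 0.228
grasp_force: 33.0
clock: 4.18
position: [0.442, -0.2278, 0.2977]
ee_rot: [1.0, 0.007, 0.0, 0.001]
ft_force: [0.5, 1.0, 7.5]
grip_width: 0.231
grasp_force: 33.8
```

View pics/up.png

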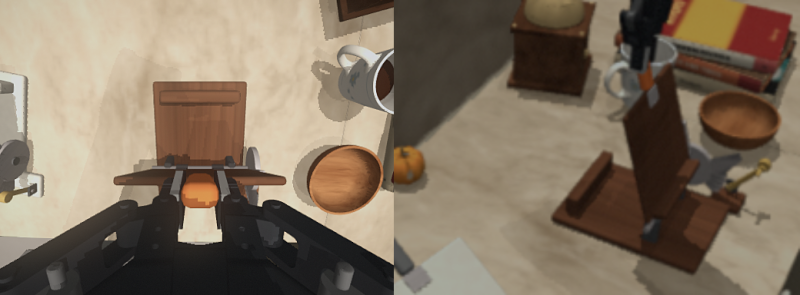

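The board is held up at about 1.27 rad with the tab between the pads, and the brass pawl appears tipped outwards (right panel, 735,180). Now I lower it, watching forces.

```bash
python3 -m creep '[[[6,0,2],0],[[12.5,0,4],0],[[18.5,0,6.5],0],[[24.5,0,9],0],[[30.5,0,11.5],0]]'|grep -E 'pos|ft|width'
python3 -m creep '[[[6,0,3],0],[[11.5,0,6],0],[[17,0,9],0],[[23,0,12.5],0],[[28,0,16],0]]'|grep -E 'pos|ft|width'
python3 -m creep '[[[5.5,0,4],0],[[10.5,0,7.5],0],[[15.5,0,12],0],[[20.5,0,16],0],[[25.5,0,20.5],0]]'|grep -E 'pos|ft|width'
python3 -m creep '[[[2.5,0,2.2],0],[[4.5,0,4.5],0],[[7,0,7],0],[[9,0,9],0]]'
```

```text
position: [0.473, -0.2274, 0.2852]
ft_force: [-0.6, -0.1, 3.2]
grip_width: 0.228
position: [0.5011, -0.227, 0.2686]
ft_force: [-1.0, -3.1, 1.0]
grip_width: 0.23
position: [0.5265, -0.2266, 0.2482]
ft_force: [-2.6, -3.9, -0.5]
grip_width: 0.23
clock: 5.87
position: [0.5355, -0.2264, 0.2393]
ee_rot: [1.0, 0.007, -0.0, 0.0]
ft_force: [-2.5, -4.4, -0.1]
grip_width: 0.226
grasp_force: 28.4
```

Angle 0.73, below the top notch and no resistance, so the pawl is out. Continuing.

```bash
python3 -m creep '[[[4.3,0.5,5],0],[[8.5,0.5,10],0],[[12.5,0.5,15],0]]'|grep -E 'pos|ft|width'
python3 -m creep '[[[4,0,5],0],[[7.5,0,10.5],0],[[11,0,16],0],[[14.5,0,21.5],0],[[17.5,0,27.5],0]]'|grep -E 'pos|ft|width'
python3 -m creep '[[[3,0,6],0],[[6,0,11.5],0],[[8.5,0,17.5],0],[[11,0,23.5],0],[[13,0,29.5],0]]'
```

```text
position: [0.5483, -0.2263, 0.2242]
ft_force: [-2.0, -3.3, -0.9]
grip_width: 0.229
position: [0.5661, -0.2261, 0.1971]
ft_force: [0.4, -3.0, 1.1]
grip_width: 0.227
clock: 6.95
position: [0.5791, -0.2259, 0.1676]
ee_rot: [1.0, 0.007, 0.001, 0.0]
ft_force: [2.2, -3.6, 1.7]
grip_width: 0.226
grasp_force: 26.8
```

```bash
python3 -m creep '[[[2,0,6],0],[[4,0,12.5],0],[[5.5,0,18.5],0],[[7,0,25],0],[[8.5,0,31.5],0]]'|grep -E 'pos|ft|width'
python3 -m creep '[[[1,0,5],0],[[2,0,10],0],[[2.5,0,15],0],[[3,0,20],0],[[3,0,24],0]]'|grep -E 'pos|ft|width'
python3 -m creep '[[[0,0,2],0],[[0,0,4],0],[[0,0,6],0],[[0,0,6],0]]'
```

```text
position: [0.5872, -0.2258, 0.1359]
ft_force: [1.7, -4.2, 1.6]
grip_width: 0.225
position: [0.59, -0.2257, 0.1118]
ft_force: [1.3, -4.7, 1.3]
grip_width: 0.23
clock: 8.12
position: [0.5902, -0.2257, 0.106]
ee_rot: [1.0, 0.007, 0.0, 0.0]
ft_force: [3.6, -3.9, 0.3]
grip_width: 0.236
grasp_force: 26.2
```

```bash
for i in 1 2 3 4; do python3 -m creep '[[[0,0,0.8],0],[[0,0,1.5],0],[[0,0,1.5],0]]'|grep -E 'pos|ft|width'; done
```

```text
position: [0.5902, -0.2257, 0.1047]
ft_force: [3.4, -4.1, -0.8]
grip_width: 0.232
position: [0.5903, -0.2257, 0.1044]
ft_force: [-1.6, -3.6, 9.1]
grip_width: 0.228
position: [0.5903, -0.2258, 0.1041]
ft_force: [-6.3, -1.3, 20.1]
grip_width: 0.224
position: [0.5904, -0.2258, 0.1037]
ft_force: [-11.0, 0.2, 29.7]
grip_width: 0.225
```

The board is seated flat. I ease off, open and retreat upward.

```bash
python3 -m creep '[[[0,0,-2],0],[[0,0,-3.8],0],[[0,0,-3.8],0]]'|grep -E 'pos|ft|width'
python3 -m creep '[[[0,0,0],0],[[0,0,0],0],[[0,0,0],0],[[0,0,0],0],[[0,0,0],0]]' 0.6|grep -E 'pos|ft|width'
python3 -m creep '[[[0,0,-10],0],[[0,0,-30],0],[[0,0,-60],0],[[0,0,-95],0],[[0,0,-130],0]]'|grep -E 'pos|ft|width'
python3 -m creep '[[[0,0,-35],0],[[0,0,-60],0],[[0,0,-60],0],[[0,0,-60],0]]'
python3 - <<'E'
from h import *
c=camera("wrist"); d=camera("scene")
im=np.hstack([c["pixels"],d["pixels"]])[:,:,::-1]
cv2.imwrite("pics/end.png",cv2.resize(im,(800,300),interpolation=cv2.INTER_AREA))
hsv=cv2.cvtColor(c["pixels"],cv2.COLOR_RGB2HSV)
m=(hsv[...,0]<16)&(hsv[...,1]>165)&(hsv[...,2]>150)
p=pts(c,m); p=p[(abs(p[:,1]+.227)<.02)&(abs(p[:,0]-.585)<.05)]; print(len(p),np.percentile(p,[5,50,95],axis=0).round(3))
E
```

```text
position: [0.5903, -0.2257, 0.1045]
ft_force: [3.2, -4.1, -0.7]
grip_width: 0.233
position: [0.5898, -0.2253, 0.1038]
ft_force: [0.4, -1.0, 0.4]
grip_width: 0.599
position: [0.5896, -0.2254, 0.2362]
ft_force: [1.2, -0.5, 0.6]
grip_width: 0.601
clock: 10.53
position: [0.5905, -0.2257, 0.2967]
ee_rot: [1.0, 0.007, 0.002, 0.001]
ft_force: [-0.5, 0.4, -0.7]
grip_width: 0.597
grasp_force: 0.0
209 [[ 0.546 -0.235  0.053]
 [ 0.561 -0.225  0.055]
 [ 0.616 -0.218  0.057]]
```

View pics/end.png

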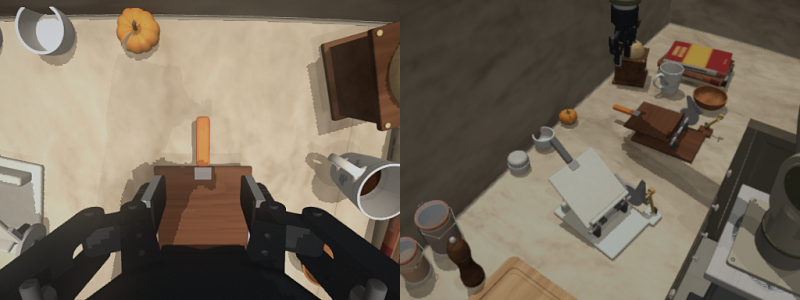

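The walnut board lies flat: its tab (wrist view 203,140) has its top face level at about 55 mm, matching 49+7. The white stand is still propped and the gripper is clear.

```bash
python3 -c "
from workcell import manip
print(manip.hand_in())"
```

```text
the job is handed in; nothing more can be done
None
```

The walnut stand is folded down flat: I lifted its board to about 1.27 rad so the pawl came out, lowered it under grip and let go; the white stand was not touched, and I handed the job in at about 10.5 s (no verdict was returned).

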